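Set the board holder's sliding jaw to its stop

TASK

Get the circuit-board holder ready for the next board: with a fingertip, press down the rubber pad in the middle of its sliding jaw to free the brake, and keep it pressed while you push the jaw along the rails until it meets the steel stop. Then let go, so that the pad springs up and the brake holds the jaw there. Never force the jaw along with the pad up, and leave the other things on the bench where they are.

Things in the scene. Friction and masses are not known exactly. Their poses are not given: they have to be found in the camera images.
- holder: Circuit-board holder, fixed to the bench: grey base plate 110 (x) x 300 (y) x 8 mm, two aluminium rails along its y axis, a black fixed jaw 68 mm tall at its +y end, and the sliding jaw on the rails. Origin: centre of its underside, 6 mm above the table (it stands on a 6 mm cork sheet). x lies across the rails, z up; it may be turned any way round.
- jaw (a joint): Position of the sliding jaw along the rails in m: grows towards the holder's +y, towards the stop. Unbraked it runs easily (about 1 N); with the brake on it holds against about 15 to 20 N.
- release (a joint): How far the brake pad is pressed, in m: 0 = up, brake on; it bottoms at 0.005. The brake comes fully off in the first 2 mm. It springs up again when let go. Pressing takes 7 N at the start and 9.5 N at the bottom.
- pad_top (a point): Centre of the top of the black ribbed rubber brake pad (40 mm across the rails x 44 mm along) amid the sliding jaw, 50 mm above the table when up; moves with the pad. It lies in a pocket 50 mm long along the rails, open at the sides, between two black end walls of the jaw (84 mm wide): the rear one rises 6 mm above the pad, the one towards the stop carries the jaw plate and rises 26 mm.
- jaw_toe (a point): Middle of the sliding jaw's flat leading face (84 mm wide), the face that meets the stop; 37 mm from the pad's centre along the holder's +y, 40 mm above the table.
- stop_face (a point): Middle of the stop's face that looks at the sliding jaw, 40 mm above the table. The stop is a plain steel bridge fixed across both rails, 92 mm wide, 16 mm long, top 46 mm above the table, with a screw at one side. It stands farther along the holder's +y than the jaw, elsewhere each time. When the jaw meets it, jaw_toe and stop_face coincide.
- spool: Loose bystander beside the rails: solder spool standing on end, 52 mm across, 40 mm tall. Origin: centre of underside.
- tin: Loose bystander beside the rails: small round steel tin, 42 mm across, 34 mm tall. Origin: centre of underside.
- circuit: Loose bystander beside the rails: green circuit board lying flat, 58 (x) x 80 (y) mm, up to 15 mm tall with its parts. Origin: centre of underside.
- screwdriver: Loose bystander: screwdriver lying, about 150 mm long.
- cutters: Loose bystander: side cutters with orange handles lying, about 135 mm long, 16 mm tall.
- tray: Loose bystander: grey open parts tray with four compartments, 110 x 80 x 30 mm. Origin: centre of underside.
- flux: Loose bystander: white plastic bottle standing, 44 mm across, 85 mm tall. Origin: centre of underside.

How it is judged (in metres and radians):
On the way, in this order (a step that is already met when the one before it is completed fails the run):
1. the pad is pressed down while the jaw is still near where it started (value of joint release above 0.002 m and distance of jaw_toe from where it was at the start of the episode below 0.02 m), for 0.1 s.
2. the jaw meets the stop with the pad still pressed (value of joint release above 0.001 m and distance between jaw_toe and stop_face below 0.003 m), for 0.1 s.
At the end, for the whole second after the job is handed in: The sliding jaw stands still within 3 mm of the stop, and the brake pad is up (within 0.8 mm), so that the brake holds it (distance between jaw_toe and stop_face below 0.003 m and value of joint release below 0.0008 m and value of joint jaw above 0.02 m and velocity of joint jaw between -0.005 and 0.005 m/s); the robot touches nothing.
It fails at once if the jaw is forced along (faster than 10 mm/s) with the brake pad up (value of joint release below 0.0003 m and distance of jaw_toe from where it was at the start of the episode above 0.003 m and distance between jaw_toe and stop_face above 0.004 m and (velocity of joint jaw above 0.01 m/s or velocity of joint jaw below -0.01 m/s)).
It fails at once if a bystander is lifted, carried or pushed more than 15 mm (distance of any of spool, tin, circuit, screwdriver, cutters, tray, flux from where it was at the start of the episode above 0.015 m).
It also fails if it takes over 38 s, if anything falls off the work surface, if the arm or the gripper's body presses on something with over 40 N, if the wrist force passes 120 N, or if a joint passes its speed limit or range.

ROBOT

A 6-joint arm with a two-finger parallel gripper is mounted at the origin on the work surface. World frame = base frame: x ahead of the robot, y to its left, z up, the work surface at z = 0. Lengths are in m, angles in degrees, forces in N, time in s.
With the tool pointing down it reaches from about 0.4 to 0.825 m from the base axis. Payload 7 kg.
Tool frame: the origin (TCP) lies at the very end of the fingers, on their centre line; the grasp point (between the pads) lies 19 mm behind it; z points along the fingers, y is the direction in which the jaws open and shut (so a half turn about z gives the same grasp; the last joint's range is limited). The gripper opens to 88 mm and grips with 3 to 60 N. Pads are 19 mm wide; open, the fingers measure 130 mm over their backs; the gripper's body (78 mm by 193 mm) begins 47 mm behind the grasp point.
Start: joints at [86.236, 20.546, 0.682, 0, -70.136, -16.507], TCP at [0.234, 0.633, 0.227] pointing down, gripper open.
Joint ranges: [-176.03, 176.03], [-82.01, 121.73], [-58.28, 71.71], [-173.87, 95.51], [-174.79, -0.11], [-173.66, 173.66]. Speed limits (degrees/s): [136.94, 136.94, 172.46, 180, 180, 180].

INTERFACE

Orientations are given as [roll, pitch, yaw] about the fixed x, y, z axes, in that order (R = Rz(yaw) Ry(pitch) Rx(roll)).
In Python, from plant import telemetry, snapshot, calibration, workorder gives the robot as it stands. The module is installed in compiled form; this text tells all that it offers.
- The arm moves only by the tool step_arm, never from a script. Its argument "plan" is text: rows parted by semicolons, each of 7 numbers parted by spaces: the finger opening in cm, from 0 to 8.76, then the shift along the tool's x, y, z in cm, then the turn, a rotation vector about the tool's x, y, z in degrees. A call has 1 to 12 rows; each row shifts and turns the commanded pose from where the row before left it, along the tool's axes as they then stand; what a row does not reach is not made up. A row lasts 1/12 s, in which the tool goes at most 41.7 mm and 7.16 degrees, less where a joint would pass 70% of its speed; a pose out of reach is approached as far as the arm can. A call with a gripper value outside its range is refused whole. The fingers move at their own pace and stop on an object; the grip force is fixed at half the most. Time passes only in rows, so rows that do not move let the fingers close. It gives the time, the measured TCP pose, the force and the opening at its end, in the units of the state.
- telemetry.get_obs(): the state, without advancing time (a new reading comes with each control period).
- snapshot(name): name is "scene" or "top" or "wrist"; returns the picture (384x512x3 uint8, blue, green, red); there is no depth.
- calibration(name): a dict with "K" (3x3 intrinsics, pixels), "camera_from_world" (4x4, takes a point from world to camera coordinates). Camera axes: x right, y up, looking along -z (the intrinsics and any distortion apply to the point x, -y, -z); pixel columns grow to the right and rows downward; lengths in m; the calibration is good to about 2 mm. A picture is of the moment at which its call begins: read the wrist's pose just before it. calibration takes no time and is no camera call; for the wrist camera it gives the pose at the moment of the call.
- workorder.close_job(): hands the job in, once; it reports no verdict.
The state is a dict: "clock": time; "joint_pos": joint angles; "qvel": joint speeds; "tau": joint torques, N m; "tool_pos": TCP position; "orientation": TCP orientation; "force": force on the tool from outside, world axes, zero at the start; "moment": the same for the moment, N m; "opening": finger opening in m.
Only numpy, scipy, OpenCV 4.12 (cv2) and the standard library are available. Lean on these libraries where they do the work, as an engineer would, in place of code of your own. Each camera call takes 0.05 s, during which the arm holds its last target.

## Working session

There is one attempt and no reset: what is moved stays moved. The work goes in short steps, Python scripts to look and compute and a tool call to move; the robot and the scene stay as the last step left them, time stands still between calls to the robot, and variables do not carry over. Pictures are saved under pics/ and viewed, and the job is handed in when it is done.

Besides the shell and the picture viewer there is one more tool, called after "Request:" as a command line: name --argument value ..., lists and objects as JSON in quotes. step_arm: Moves the arm, as the interface text tells. Its arguments: {"type":"object","properties":{"plan":{"type":"string"}},"required":["plan"]}

```bash
mkdir -p pics
cat > h.py <<'E'
import numpy as np, cv2
from plant import telemetry, snapshot, calibration, workorder
def ray(c,u,v):
    K=np.array(c["K"]);T=np.array(c["camera_from_world"])
    d=np.linalg.inv(K)@np.array([u,v,1.]); d=np.array([d[0],-d[1],-d[2]])
    R=T[:3,:3]; return -R.T@T[:3,3], R.T@d
def onz(c,u,v,z):
    o,d=ray(c,u,v); return o+d*(z-o[2])/d[2]
def px(c,p):
    T=np.array(c["camera_from_world"]);q=T[:3,:3]@np.array(p)+T[:3,3]; q=np.array([q[0],-q[1],-q[2]])
    r=np.array(c["K"])@q; return r[:2]/r[2]
E
python3 - <<'E'
from h import *
for n in ["scene","top","wrist"]:
    c=calibration(n); print(n,{k:np.round(v,4).tolist() if not isinstance(v,str) else v for k,v in c.items()})
    im=snapshot(n); cv2.imwrite(f"pics/{n}0.png",im); 
o=telemetry.get_obs(); print(o)
E
```

```text
scene {'K': [[394.5468, 0.0, 254.5286], [0.0, 394.5468, 188.8944], [0.0, 0.0, 1.0]], 'camera_from_world': [[-0.7421, 0.6702, 0.0123, 0.4199], [-0.5528, -0.6222, 0.5543, 0.2766], [0.3792, 0.4045, 0.8322, -1.156], [0.0, 0.0, 0.0, 1.0]]}
top {'K': [[363.7402, 0.0, 251.3989], [0.0, 363.7402, 193.9421], [0.0, 0.0, 1.0]], 'camera_from_world': [[0.0108, -0.9999, -0.0112, -0.0079], [0.9987, 0.0102, 0.0506, -0.5814], [-0.0505, -0.0118, 0.9987, -0.9033], [0.0, 0.0, 0.0, 1.0]]}
wrist {'K': [[270.0164, 0.0, 255.398], [0.0, 270.0164, 193.8034], [0.0, 0.0, 1.0]], 'camera_from_world': [[-0.3483, -0.9374, 0.0006, 0.6749], [0.9011, -0.335, -0.2755, 0.0359], [0.2584, -0.0954, 0.9613, -0.3895], [0.0, 0.0, 0.0, 1.0]]}
{'clock': 0.15, 'joint_pos': array([ 8.62353452e+01,  2.05824253e+01,  6.47070654e-01, -1.36310724e-02,
       -7.01346892e+01, -1.65050199e+01]), 'qvel': array([-0.02560507, -0.10472068,  0.09654083,  0.11402979,  0.04370968,
        0.08842   ]), 'tau': array([-5.03462888e-04, -5.83276176e+01,  2.93288451e+01,  7.00116456e+00,
        8.75461061e-03, -1.13289436e-04]), 'tool_pos': array([0.23377201, 0.63285412, 0.2258458 ]), 'orientation': array([ 1.79929201e+02, -7.61328155e-03, -2.02743099e+01]), 'force': array([ 0.13849026, -0.36572916,  0.58651326]), 'moment': array([-0.00984088,  0.03196989, -0.05291458]), 'opening': 0.08760406772838383}
```

View pics/top0.png

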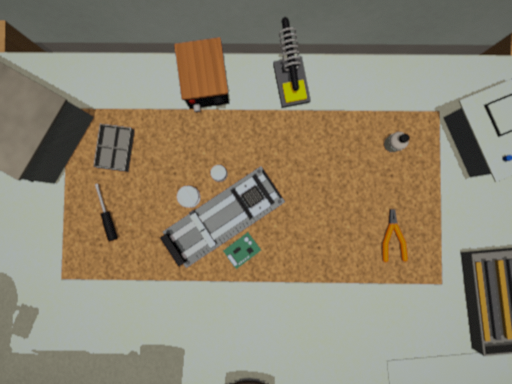

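View pics/scene0.png

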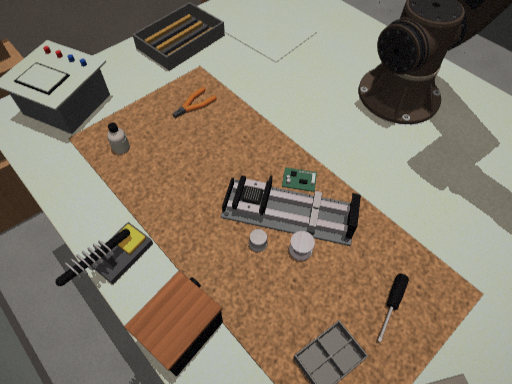

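View pics/wrist0.png

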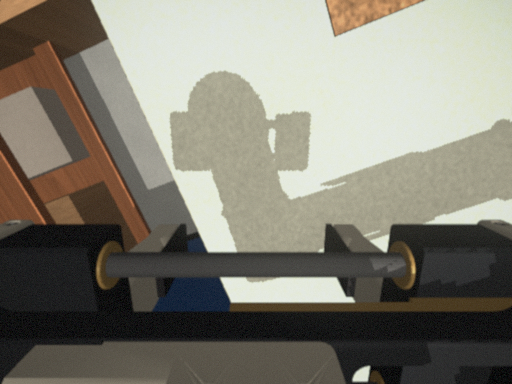

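Run:
```python
from h import *
im=cv2.imread("pics/top0.png")[155:275,150:300]
cv2.imwrite("pics/t1.png",cv2.resize(im,None,fx=5,fy=5,interpolation=cv2.INTER_CUBIC))
im=cv2.imread("pics/scene0.png")[160:265,210:370]
cv2.imwrite("pics/s1.png",cv2.resize(im,None,fx=5,fy=5,interpolation=cv2.INTER_CUBIC))
```

```text
(no output)
```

View pics/t1.png

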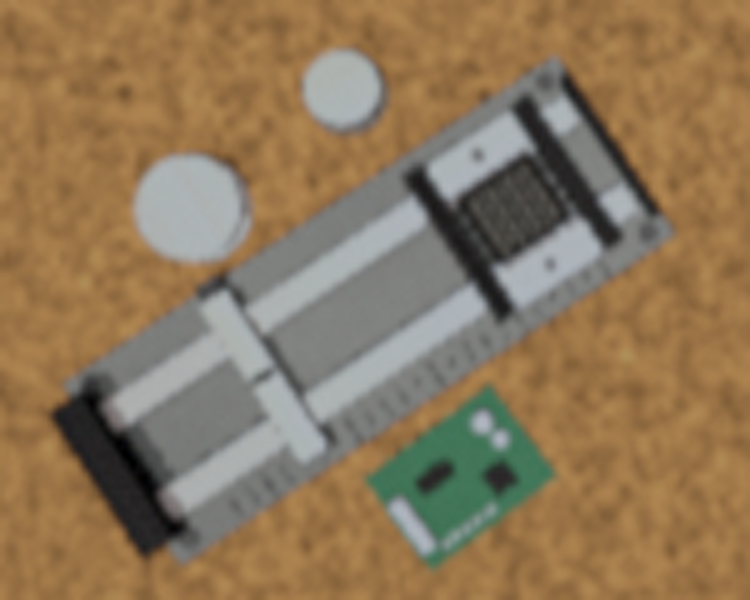

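View pics/s1.png

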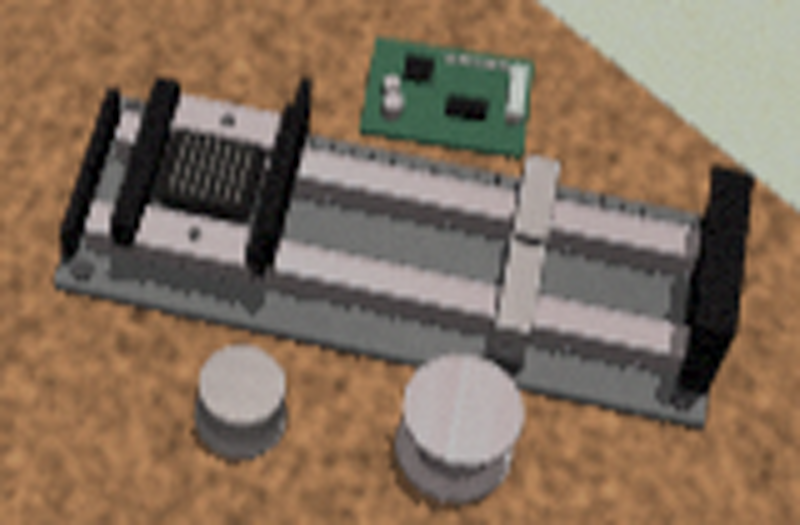

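Run:
```python
from h import *
ct=calibration("top");cs=calibration("scene")
T=lambda u,v,z:onz(ct,(u+.5)/5-.5+150,(v+.5)/5-.5+155,z)
S=lambda u,v,z:onz(cs,(u+.5)/5-.5+210,(v+.5)/5-.5+160,z)
f=lambda n,p:print(n,np.round(p,4))
f("padT",T(515,208,.05));f("padS",S(213,172,.05))
A=[T(558,57,.014),T(672,232,.014),T(180,560,.014),T(68,380,.014)]
for a in A:f("corner",a)
f("center",sum(A)/4)
f("sizes",[np.linalg.norm(A[0]-A[1]),np.linalg.norm(A[1]-A[2]),np.linalg.norm(A[2]-A[3]),np.linalg.norm(A[3]-A[0])])
d=(A[3]+A[2]-A[0]-A[1])/2; print("yaw of +y",np.degrees(np.arctan2(d[1],d[0])))
y=d/np.linalg.norm(d)
f("stop near T",[T(234,288,.046),T(327,437,.046)]); f("stop far T",[T(203,305,.046),T(298,462,.046)])
f("stop near S",[S(558,160,.046),S(530,328,.046)]); f("stop far S",[S(528,157,.046),S(497,324,.046)])
# rear wall
f("front wall tops T",[T(415,170,.076),T(505,312,.076)])
f("rear wall tops T",[T(525,100,.056),T(612,242,.056)])
for n,p in [("padT",T(515,208,.05)),("padS",S(213,172,.05)),("stopT",(T(234,288,.046)+T(327,437,.046))/2),("stopS far-left edge",(S(528,157,.046)+S(497,324,.046))/2),("centre",sum(A)/4)]: 
    q=p-A[0]; x=np.array([y[1],-y[0],0]); print(n,"along",q@y,"across",q@x)
```

```text
padT [ 0.5742 -0.0052  0.05  ]
padS [ 0.5728 -0.0011  0.05  ]
corner [ 0.6527 -0.0259  0.014 ]
corner [ 0.5645 -0.0842  0.014 ]
corner [0.3976 0.1611 0.014 ]
corner [0.4868 0.2194 0.014 ]
center [0.5254 0.0676 0.014 ]
sizes [0.1057 0.2967 0.1066 0.2961]
yaw of +y 124.15766636122258
stop near T [[0.534  0.1313 0.046 ]
 [0.4624 0.0848 0.046 ]]
stop far T [[0.5256 0.1463 0.046 ]
 [0.4502 0.0987 0.046 ]]
stop near S [[0.4479 0.0976 0.046 ]
 [0.5218 0.149  0.046 ]]
stop far S [[0.457  0.0873 0.046 ]
 [0.5312 0.138  0.046 ]]
front wall tops T [[ 0.5905  0.0419  0.076 ]
 [ 0.5242 -0.0012  0.076 ]]
rear wall tops T [[ 0.6263 -0.0095  0.056 ]
 [ 0.5581 -0.0521  0.056 ]]
padT along 0.06115532591376692 across -0.05329232840527312
padS along 0.06535276132111996 across -0.052231980411814406
stopT along 0.1975634451976389 across -0.05264282820449293
stopS far-left edge along 0.20368418418790718 across -0.053449914058252404
centre along 0.14883602938131538 across -0.052829363036770084
```

Request:
step_arm --plan "0 0 0 0 0 0 7.12; 0 0 0 0 0 0 7.12; 0 0 0 0 0 0 7.12; 0 0 0 0 0 0 7.12; 0 0 0 0 0 0 7.1; 0 3 0.3 0 0 0 0; 0 3.5 0.4 0 0 0 0; 0 3.5 0.4 0 0 0 0; 0 3.5 0.4 0 0 0 0; 0 3.5 0.4 0 0 0 0; 0 3.5 0.4 0 0 0 0; 0 3.5 0.4 0 0 0 0"

```text
clock: 1.15
tool_pos: [0.3466, 0.4176, 0.2264]
orientation: [180.0, -0.0, -55.8]
force: [-0.1, 0.3, -0.6]
opening: 0.0132
```

Request:
step_arm --plan "0 3.5 0.4 0 0 0 0; 0 3.5 0.4 0 0 0 0; 0 3.5 0.4 0 0 0 0; 0 3.5 0.4 0 0 0 0; 0 3.5 0.4 0 0 0 0; 0 3.5 0.4 0 0 0 0; 0 3.5 0.4 0 0 0 0; 0 3.5 0.4 0 0 0 0; 0 3.5 0.4 0 0 0 0; 0 3.5 0.4 0 0 0 0; 0 0 0 0 0 0 0; 0 0 0 0 0 0 0"

```text
clock: 2.15
tool_pos: [0.5099, 0.1055, 0.2262]
orientation: [179.9, 0.0, -56.1]
force: [1.1, 0.5, -0.3]
opening: -0.0
```

```bash
cat > rel.py <<'E'
from h import *
from scipy.spatial.transform import Rotation as Ro
def rel(t):
    o=telemetry.get_obs(); R=Ro.from_euler("xyz",o["orientation"],degrees=True)
    print("clock",o["clock"],"tool",np.round(o["tool_pos"],4),np.round(o["orientation"],2),"F",np.round(o["force"],1),"op",o["opening"])
    print("delta tool cm",np.round(R.inv().apply(np.array(t)-o["tool_pos"])*100,2))
E
python3 - <<'E'
from rel import *
rel([.5735,-.003,.05])
c=calibration("wrist");cv2.imwrite("pics/w1.png",snapshot("wrist"));print(px(c,[.5735,-.003,.05]))
E
```

```text
clock 2.15 tool [0.5099 0.1055 0.2262] [ 1.7995e+02  1.0000e-02 -5.6060e+01] F [ 1.1  0.5 -0.3] op -1.1891637858618069e-05
delta tool cm [12.56  0.76 17.61]
[262.29277748  69.12578459]
```

View pics/w1.png

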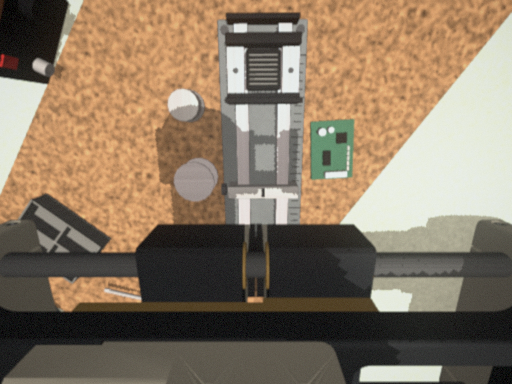

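Run:
```python
import cv2
im=cv2.imread("pics/w1.png")[5:215,190:340]
cv2.imwrite("pics/w1c.png",cv2.resize(im[:105],None,fx=5,fy=5,interpolation=cv2.INTER_CUBIC))
cv2.imwrite("pics/w1d.png",cv2.resize(im[105:],None,fx=5,fy=5,interpolation=cv2.INTER_CUBIC))
```

```text
(no output)
```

View pics/w1c.png

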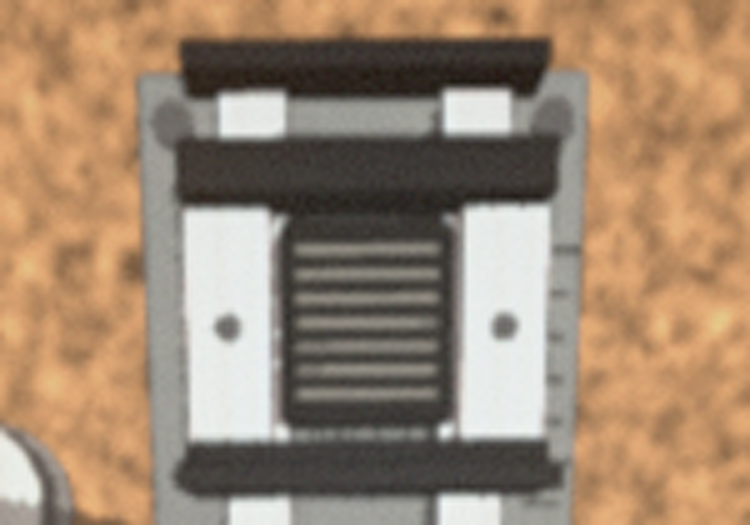

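View pics/w1d.png

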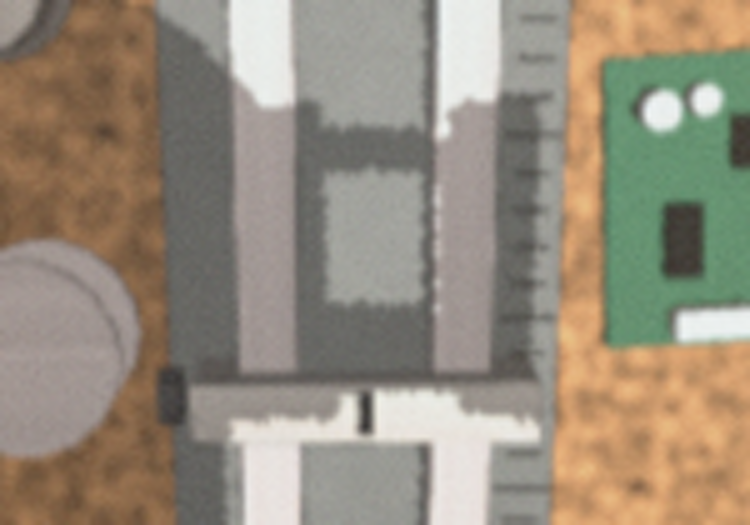

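Run:
```python
from rel import *
c=calibration("wrist")
W=lambda u,v,z:onz(c,(u+.5)/5-.5+190,(v+.5)/5-.5+5,z)
print("cam",np.round(ray(c,0,0)[0],4))
p=W(367,322,.05);print("pad",p)
print("pad edges len",[np.linalg.norm(W(282,322,.05)-W(453,322,.05)),np.linalg.norm(W(367,217,.05)-W(367,427,.05))])
s=[W(190,525+385,.046),W(540,525+385,.046)];print("stop",s,np.linalg.norm(s[0]-s[1]))
s2=[W(190,525+440,.046),W(540,525+440,.046)];print("stop len",np.linalg.norm(sum(s)-sum(s2))/2)
y=np.array([np.cos(np.radians(124.15)),np.sin(np.radians(124.15)),0])
m=sum(s)/2; print("pad-stop",(m-p)@y, "rails")
a=W(237,525+200,.03);b=W(218,100,.03);print("dots", np.linalg.norm(W(229,327,.045)-W(504,325,.045)))
d=s[1]-s[0];print("stop edge yaw",np.degrees(np.arctan2(d[1],d[0])))
d=W(180,165,.056)-W(557,165,.056);print("rear wall",np.linalg.norm(d),np.degrees(np.arctan2(d[1],d[0])))
rel(p)
```

```text
cam [0.5511 0.0451 0.3844]
pad [ 0.57276276 -0.00239435  0.05      ]
pad edges len [np.float64(0.038902170716175466), np.float64(0.04389728733727987)]
stop [array([0.53213812, 0.13800008, 0.046     ]), array([0.45696569, 0.08744146, 0.046     ])] 0.09059287748314644
stop len 0.0148738211637137
pad-stop 0.13917045923517266 rails
dots 0.0635433096510352
stop edge yaw -146.07645626125935
rear wall 0.08181279212770497 33.91113561883368
clock 2.2 tool [0.5096 0.1066 0.2263] [ 1.7997e+02  1.0000e-02 -5.5980e+01] F [ 0.2 -0.4  0.2] op 0.0005374922875874458
delta tool cm [12.57  0.85 17.62]
```

Request:
step_arm --plan "0 2.6 0.2 1 0 0 0; 0 2.5 0.2 2 0 0 0; 0 2.5 0.2 2 0 0 0; 0 2.5 0.25 2 0 0 0; 0 2.5 0 2 0 0 0; 0 0 0 2 0 0 0; 0 0 0 2 0 0 0; 0 0 0 1 0 0 0; 0 0 0 0 0 0 0; 0 0 0 0 0 0 0; 0 0 0 0 0 0 0"

```text
clock: 3.12
tool_pos: [0.5741, -0.0008, 0.0879]
orientation: [-179.9, -0.0, -55.8]
force: [-0.7, 0.4, -0.1]
opening: 0.0004
```

Run:
```python
from rel import *
rel([.5728,-.0024,.05])
for n in["wrist","scene","top"]:cv2.imwrite(f"pics/{n}2.png",snapshot(n))
im=cv2.imread("pics/scene2.png")[140:245,200:330]
cv2.imwrite("pics/s2c.png",cv2.resize(im,None,fx=5,fy=5,interpolation=cv2.INTER_CUBIC))
```

```text
clock 3.1167 tool [ 0.5741 -0.0008  0.0879] [-1.7991e+02 -4.0000e-02 -5.5760e+01] F [-0.7  0.4 -0.1] op 0.0004439081448434335
delta tool cm [0.06 0.2  3.79]
```

View pics/wrist2.png

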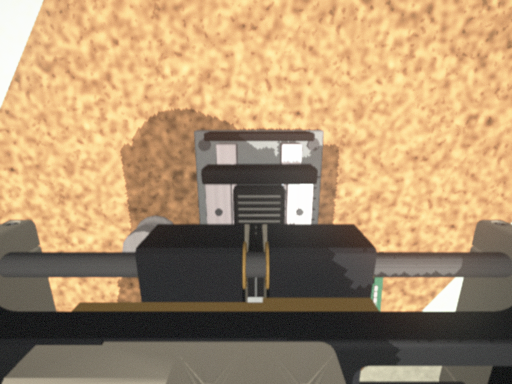

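View pics/s2c.png

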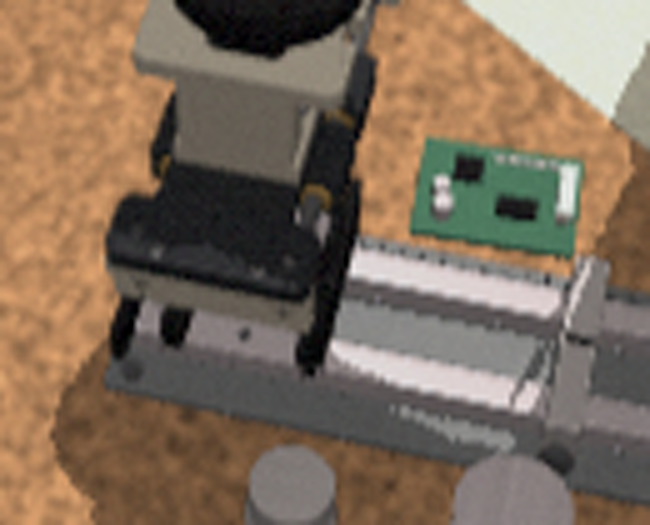

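Request:
step_arm --plan "0 0 0.1 1 0 0 0; 0 0 0.1 1 0 0 0; 0 0 0 0.8 0 0 0; 0 0 0 0.5 0 0 0; 0 0 0 0.1 0 0 0; 0 0 0 0 0 0 0; 0 0 0 0 0 0 0"

```text
clock: 3.85
tool_pos: [0.5718, -0.003, 0.0524]
orientation: [180.0, -0.0, -55.9]
force: [1.4, 1.6, 0.9]
opening: 0.0004
```

Request:
step_arm --plan "0 0 0 0.1 0 0 0; 0 0 0 0.1 0 0 0; 0 0 0 0.1 0 0 0; 0 0 0 0 0 0 0; 0 0 0 0 0 0 0"

```text
clock: 4.27
tool_pos: [0.572, -0.0028, 0.0501]
orientation: [-180.0, -0.0, -55.8]
force: [-0.6, -0.0, 4.0]
opening: 0.0003
```

Request:
step_arm --plan "0 0 0 0.1 0 0 0; 0 0 0 0.1 0 0 0; 0 0 0 0 0 0 0; 0 0 0 0 0 0 0; 0 0 0 0 0 0 0"

```text
clock: 4.68
tool_pos: [0.5721, -0.0028, 0.0482]
orientation: [-179.9, -0.0, -55.8]
force: [-1.8, 0.4, 7.5]
opening: 0.0005
```

Request:
step_arm --plan "0 0 0 0.1 0 0 0; 0 0 0 0.1 0 0 0; 0 0 0 0 0 0 0; 0 0 0 0 0 0 0; 0 0 0 0 0 0 0"

```text
clock: 5.1
tool_pos: [0.5721, -0.0029, 0.0464]
orientation: [-179.9, -0.0, -55.8]
force: [-1.3, 0.2, 7.7]
opening: 0.0006
```

Request:
step_arm --plan "0 0 0 0.07 0 0 0; 0 0 0 0 0 0 0; 0 0 0 0 0 0 0; 0 0 0 0 0 0 0"

```text
clock: 5.43
tool_pos: [0.5721, -0.0029, 0.0457]
orientation: [-179.9, -0.0, -55.8]
force: [-2.7, 1.1, 8.3]
opening: 0.0004
```

Request:
step_arm --plan "0 -0.05 0 0 0 0 0; 0 -0.1 0 0 0 0 0; 0 -0.2 0 0 0 0 0; 0 -0.2 0 0 0 0 0; 0 -0.2 0 0 0 0 0; 0 -0.2 0 0 0 0 0; 0 -0.2 0 0 0 0 0; 0 -0.2 0 0 0 0 0; 0 -0.2 0 0 0 0 0; 0 -0.2 0 0 0 0 0; 0 -0.1 0 0 0 0 0; 0 0 0 0 0 0 0"

```text
clock: 6.43
tool_pos: [0.5617, 0.0124, 0.0457]
orientation: [-180.0, -0.0, -55.8]
force: [-2.2, -1.0, 8.1]
opening: 0.0005
```

Run:
```python
from rel import *
rel([.5728,-.0024,.05])
im=snapshot("scene")[140:245,200:360]
cv2.imwrite("pics/s3c.png",cv2.resize(im,None,fx=5,fy=5,interpolation=cv2.INTER_CUBIC))
```

```text
clock 6.4333 tool [0.5617 0.0124 0.0457] [-1.7995e+02 -4.0000e-02 -5.5820e+01] F [-2.2 -1.   8.1] op 0.0004966547019127897
delta tool cm [ 1.85 -0.09 -0.43]
```

View pics/s3c.png

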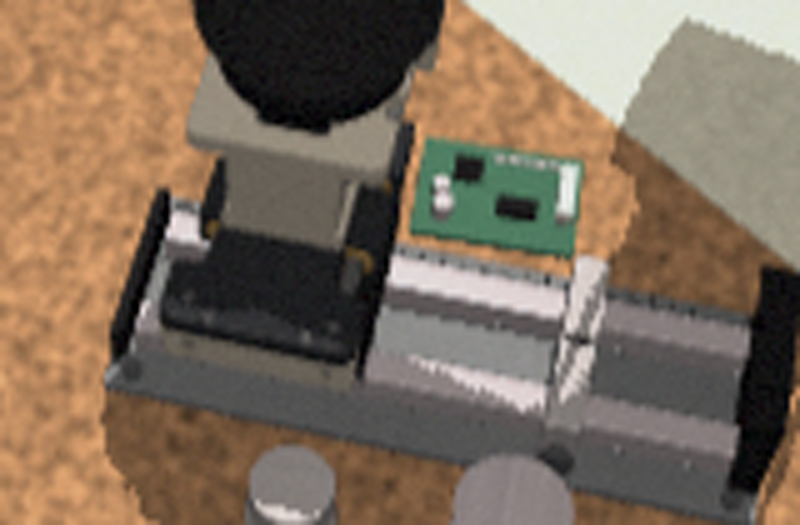

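Request:
step_arm --plan "0 -0.2 0 0 0 0 0; 0 -0.3 0 0 0 0 0; 0 -0.4 0 0 0 0 0; 0 -0.4 0 0 0 0 0; 0 -0.4 0 0 0 0 0; 0 -0.4 0 0 0 0 0; 0 -0.4 0 0 0 0 0; 0 -0.4 0 0 0 0 0; 0 -0.4 0 0 0 0 0; 0 -0.4 0 0 0 0 0; 0 -0.3 0 0 0 0 0; 0 -0.2 0 0 0 0 0"

```text
clock: 7.48
tool_pos: [0.5379, 0.0472, 0.0457]
orientation: [-180.0, -0.0, -55.8]
force: [-0.5, -2.4, 7.9]
opening: 0.0009
```

Request:
step_arm --plan "0 -0.2 0 0 0 0 0; 0 -0.3 0 0 0 0 0; 0 -0.3 0 0 0 0 0; 0 -0.3 0 0 0 0 0; 0 -0.3 0 0 0 0 0; 0 -0.3 0 0 0 0 0; 0 -0.3 0 0 0 0 0; 0 -0.2 0 0 0 0 0; 0 -0.2 0 0 0 0 0; 0 -0.1 0 0 0 0 0; 0 0 0 0 0 0 0; 0 0 0 0 0 0 0"

```text
clock: 8.48
tool_pos: [0.5238, 0.0679, 0.0455]
orientation: [-180.0, -0.0, -55.8]
force: [-1.6, -0.8, 7.9]
opening: 0.0005
```

Run:
```python
from rel import *
rel([.5728,-.0024,.05])
for n in["scene","top"]:cv2.imwrite(f"pics/{n}4.png",snapshot(n))
im=cv2.imread("pics/scene4.png")[140:245,200:360]
cv2.imwrite("pics/s4c.png",cv2.resize(im,None,fx=5,fy=5,interpolation=cv2.INTER_CUBIC))
```

```text
clock 8.4833 tool [0.5238 0.0679 0.0455] [-1.7997e+02 -2.0000e-02 -5.5830e+01] F [-1.6 -0.8  7.9] op 0.0004886703805625647
delta tool cm [ 8.57 -0.11 -0.44]
```

View pics/s4c.png

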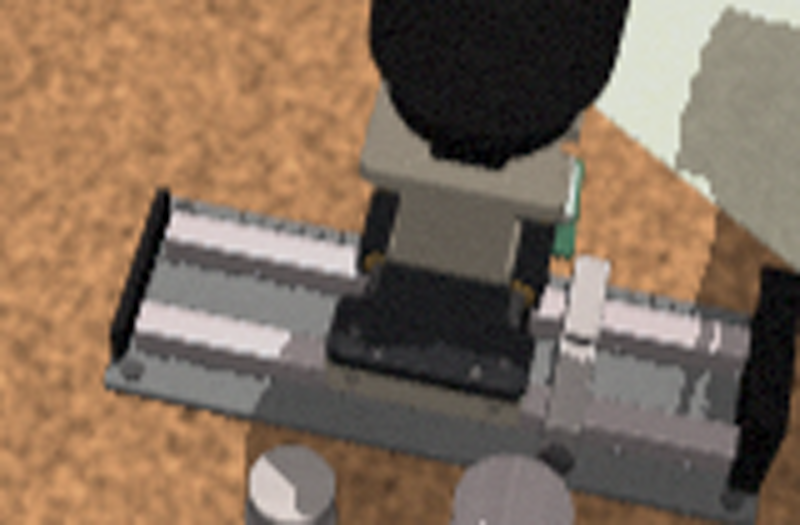

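Request:
step_arm --plan "0 -0.1 0 0 0 0 0; 0 -0.12 0 0 0 0 0; 0 -0.12 0 0 0 0 0; 0 -0.12 0 0 0 0 0; 0 -0.12 0 0 0 0 0; 0 -0.12 0 0 0 0 0; 0 -0.12 0 0 0 0 0; 0 -0.12 0 0 0 0 0; 0 -0.12 0 0 0 0 0; 0 -0.1 0 0 0 0 0; 0 0 0 0 0 0 0; 0 0 0 0 0 0 0"

```text
clock: 9.58
tool_pos: [0.5173, 0.0774, 0.0455]
orientation: [-180.0, -0.0, -55.8]
force: [-2.0, -1.2, 8.7]
opening: 0.0004
```

Request:
step_arm --plan "0 -0.1 0 0 0 0 0; 0 -0.1 0 0 0 0 0; 0 -0.1 0 0 0 0 0; 0 0 0 0 0 0 0"

```text
clock: 9.92
tool_pos: [0.5156, 0.0798, 0.0456]
orientation: [-180.0, -0.0, -55.8]
force: [-2.5, -1.1, 8.1]
opening: -0.0
```

Request:
step_arm --plan "0 -0.1 0 0 0 0 0; 0 -0.1 0 0 0 0 0; 0 0 0 0 0 0 0; 0 0 0 0 0 0 0"

```text
clock: 10.25
tool_pos: [0.5147, 0.0812, 0.0456]
orientation: [-180.0, -0.0, -55.8]
force: [0.5, -3.5, 8.5]
opening: 0.0001
```

Request:
step_arm --plan "0 -0.1 0 0 0 0 0; 0 -0.1 0 0 0 0 0; 0 0 0 0 0 0 0; 0 0 0 0 0 0 0"

```text
clock: 10.58
tool_pos: [0.5142, 0.0829, 0.0458]
orientation: [-179.9, -0.1, -55.8]
force: [1.6, -5.2, 7.8]
opening: 0.0006
```

Request:
step_arm --plan "0 -0.1 0 0 0 0 0; 0 -0.1 0 0 0 0 0; 0 0 0 0 0 0 0; 0 0 0 0 0 0 0"

```text
clock: 10.92
tool_pos: [0.5134, 0.0847, 0.0459]
orientation: [-179.9, -0.1, -55.8]
force: [1.9, -4.4, 8.2]
opening: 0.0006
```

Run:
```python
from rel import *
rel([.5728,-.0024,.05])
im=snapshot("scene")[140:245,200:360]
cv2.imwrite("pics/s5c.png",cv2.resize(im,None,fx=5,fy=5,interpolation=cv2.INTER_CUBIC))
```

```text
clock 10.9167 tool [0.5134 0.0847 0.0459] [-1.799e+02 -8.000e-02 -5.581e+01] F [ 1.9 -4.4  8.2] op 0.0005866879867177073
delta tool cm [10.54 -0.03 -0.39]
```

View pics/s5c.png

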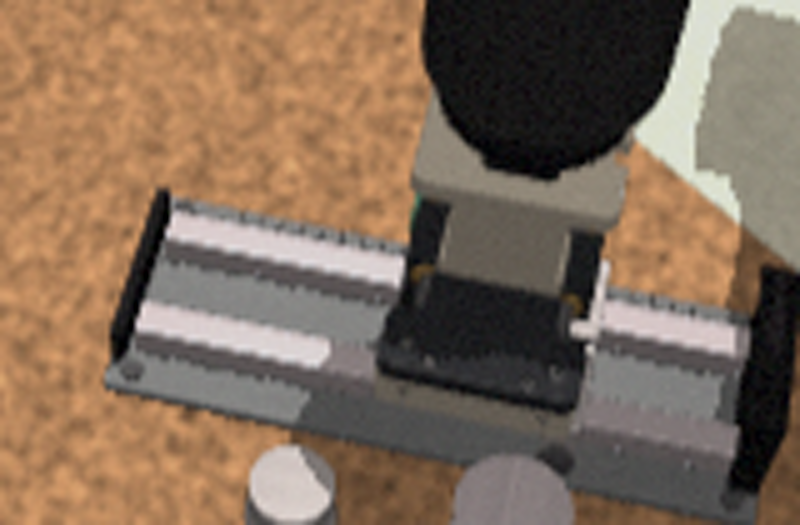

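Request:
step_arm --plan "0 0 0 0 0 0 0; 0 0 0 0 0 0 0; 0 0 0 -0.1 0 0 0; 0 0 0 -0.1 0 0 0; 0 0 0 -0.1 0 0 0; 0 0 0 -0.1 0 0 0; 0 0 0 -0.1 0 0 0; 0 0 0 -0.2 0 0 0; 0 0 0 -1 0 0 0; 0 0 0 -2 0 0 0; 0 0 0 -3 0 0 0; 0 0 0 0 0 0 0"

```text
clock: 11.97
tool_pos: [0.5146, 0.086, 0.1171]
orientation: [-179.6, -0.1, -55.8]
force: [0.7, -0.1, -0.1]
opening: 0.0005
```

Request:
step_arm --plan "0 0 0 -4 0 0 0; 0 0 0 -4 0 0 0; 0 -2 0 -3 0 0 0; 0 -4 0 0 0 0 0; 0 -4 0 0 0 0 0; 0 -4 0 0 0 0 0; 0 0 0 0 0 0 0; 0 0 0 0 0 0 0; 0 0 0 0 0 0 0"

```text
clock: 12.72
tool_pos: [0.4332, 0.201, 0.2221]
orientation: [-180.0, 0.0, -55.8]
force: [-0.0, 0.6, -0.5]
opening: 0.0005
```

Run:
```python
from rel import *
rel([.5728,-.0024,.05])
for n in["wrist","scene","top"]:cv2.imwrite(f"pics/{n}6.png",snapshot(n))
im=cv2.imread("pics/scene6.png")[140:265,210:370]
cv2.imwrite("pics/s6c.png",cv2.resize(im,None,fx=5,fy=4.8,interpolation=cv2.INTER_CUBIC))
```

```text
clock 12.7167 tool [0.4332 0.201  0.2221] [-1.800e+02  1.000e-02 -5.577e+01] F [-0.   0.6 -0.5] op 0.0005073006835088757
delta tool cm [24.67 -0.1  17.21]
```

View pics/s6c.png

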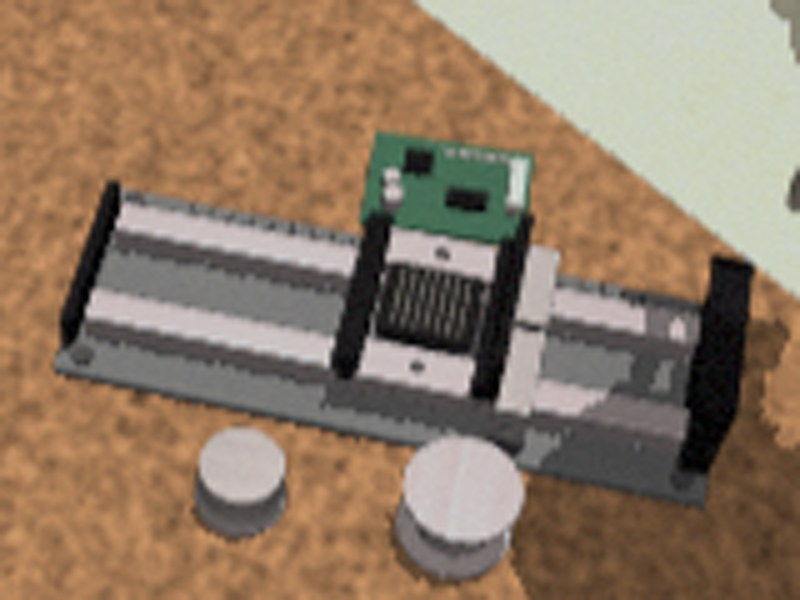

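View pics/wrist6.png

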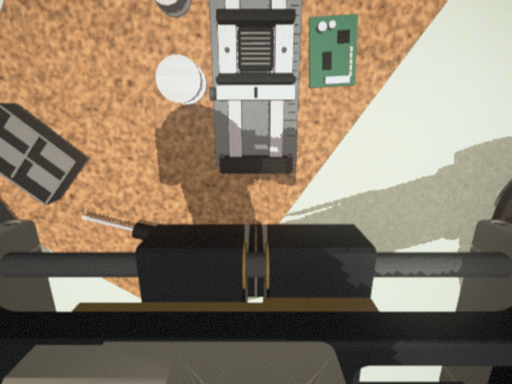

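Run:
```python
from rel import *
c=calibration("wrist");im=cv2.imread("pics/wrist6.png")
cv2.imwrite("pics/w6c.png",cv2.resize(im[0:110,190:310],None,fx=5,fy=5,interpolation=cv2.INTER_CUBIC))
```

```text
(no output)
```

View pics/w6c.png

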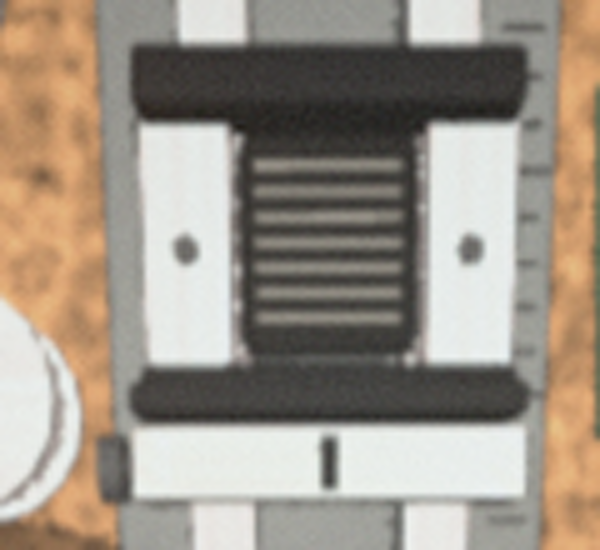

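Run:
```python
from rel import *
c=calibration("wrist")
W=lambda u,v,z:onz(c,(u+.5)/5-.5+190,(v+.5)/5-.5,z)
p=W(328,242,.05);print("pad",p,"expected by stop",)
f=W(330,497,.046);print("stop far edge",f,"pad->stop face mm",1000*(np.linalg.norm((f-p)[:2])-.016))
ct=calibration("top")
a=cv2.imread("pics/top0.png").astype(int);b=cv2.imread("pics/top6.png").astype(int)
def cen(im,box,m):
    x0,y0,x1,y1=box;s=im[y0:y1,x0:x1];k=m(s);v,u=np.nonzero(k);return u.mean()+x0,v.mean()+y0,k.sum()
m=lambda s:(s[...,1]>s[...,2]+25)
print(cen(a,(215,225,270,272),m),cen(b,(215,225,270,272),m))
m2=lambda s:(s[...,0]>s[...,2]-15)&(s[...,0]>110)
for box in[(172,182,203,210),(208,163,229,183)]:print(cen(a,box,m2),cen(b,box,m2))
```

```text
pad [0.51599323 0.07884729 0.05      ] expected by stop
stop far edge [0.48611472 0.12241295 0.046     ] pad->stop face mm 36.827002168411944
(np.float64(242.12426035502958), np.float64(249.39644970414201), np.int64(507)) (np.float64(242.14807692307693), np.float64(249.35192307692307), np.int64(520))
(np.float64(188.55329949238578), np.float64(196.6522842639594), np.int64(394)) (np.float64(188.47989949748745), np.float64(196.7286432160804), np.int64(398))
(np.float64(218.1595744680851), np.float64(172.58510638297872), np.int64(188)) (np.float64(218.42268041237114), np.float64(172.6958762886598), np.int64(194))
```

View pics/top6.png

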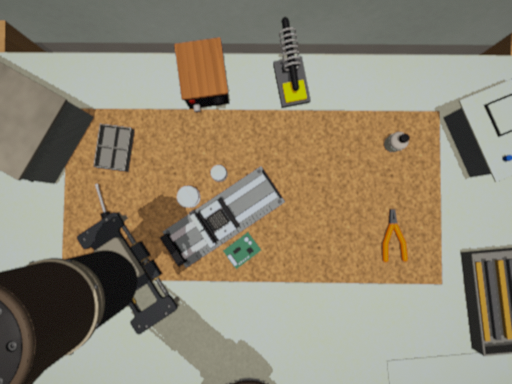

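Pad to stop face measures 36.8 mm against the expected 37, the bystanders haven't moved, and the arm is clear. I'm handing in.

```bash
python3 -c "
from h import *
print(workorder.close_job())"
```

```text
the job is handed in; nothing more can be done
None
```

I pressed the brake pad down about 4 mm with the closed fingertips (about 8 N). I kept it pressed while moving the jaw about 102 mm along the rails to the stop. There the fingers slipped on the pad at a steady sideways force of about 5 N. I then lifted straight up, moved clear and handed the job in at about 13 s of the 38 s allowed.

**Last checks:**
- **Jaw at the stop:** in the wrist picture the pad's centre is 36.8 mm from the stop face. The nominal distance at contact is 37 mm, and the calibration is good to about 2 mm.
- **Pad up:** it looks sprung up in the pictures, but I did not measure its height to 0.8 mm.
- **Bystanders:** the circuit board, spool and tin moved less than 0.3 pixel in the top view. The tray, flux and cutters look unmoved in the pictures. I did not check the screwdriver as closely, because the gripper partly covers it in the last top view, but the arm stayed well above it.
- **Robot clear:** the force readings are back to noise level and the arm touches nothing.

The first estimates of the jaw's travel ran from 99 to 102 mm depending on the camera. I settled that by pushing until the force showed contact. No check failed.

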